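Close the pin-located jig cover and hold it pressed

TASK

Take the crucible off the jig and stand it upright on the free worktop without tipping it over, leaving the other things where they are. Lay the cover square on the jig, sliding it lengthwise as needed until it drops over the hidden locating pin. Then press it fully down against the sprung plate, flush on the rim, and finish while still holding the cover pressed down.

Things in the scene. Friction and masses are not known exactly. Their poses are not given: they have to be found in the camera images.
- jig: fixed jig, a dark steel block 110 (x) x 160 (y) x 20 mm high; origin at the centre of its underside on the worktop, z up, y along its length. Its rim (top face) is 20 mm above the origin. In a pocket in the middle sits a bright plate ('platen') 70 x 102 mm on springs, its top normally 25 mm above the origin, with a slot along y
- slot (a point): middle of the slot in the jig's platen, fixed, 25 mm above the jig's origin, same axes. Through the slot stands a fixed steel pin, 12 mm across, with a 3 mm high bevelled nose, 8 mm across at the tip, which is 7 mm above this point. The pin has x = 0 here but y anywhere from -8 to +8 mm: where is not given; see it beforehand or feel for it with the cover
- platen (a joint): how far the sprung platen is pressed down (m): 0 up, 0.005 when its top is flush with the jig's rim, which is the stop. Springs: about 3.5 N to start it moving, 10.5 N fully down; the cover's own weight does not press it down
- cover: the loose cover itself (0.2 to 0.4 kg), origin at the centre of its underside (same point and axes as cover_hole)
- cover_handle (a point): centre of the cover's handle, 36 mm above the cover's underside. The cover is a bright plate 84 (x) x 124 (y) x 18 mm thick, flat on the worktop at first; in the middle of its top stands a black block handle 20 mm wide (x), 70 mm long (y), 34 mm high (top 52 mm above the underside). Grip it across the 20 mm. Either way round fits the jig, length along length
- cover_hole (a point): mouth of the blind hole at the centre of the cover's underside (z up, y along the length): 14.5 mm across, 1.5 mm chamfer, 14 mm deep, closed above and so invisible from the top. Underside 32 mm above the jig's origin: the cover rests on the pin's tip; 25 mm: it has dropped on and rests on the platen; 20 mm: fully down
- crucible_mid (a point): centre of the crucible, half-way up: a small grey metal cup, 25 mm across at the rim (narrower at its foot), 26 mm high, standing upright on the platen towards the +y end. Beside the jig to its left (+y side) and near the robot the worktop is free: about x 0.40 to 0.47, y 0.25 to 0.33
- ring_nut_mid (a point): loose bystander, to be left where it stands; the point is half-way up: steel ring nut, 68 mm across, 34 mm high
- sample_jar_mid (a point): loose bystander, to be left where it stands; the point is half-way up: jar with a screw cap, 54 mm across, 80 mm high
- grease_tin_mid (a point): loose bystander, to be left where it stands; the point is half-way up: flat round tin, 64 mm across, 33 mm high
- crucible: the crucible itself, origin at the centre of its foot, 13 mm below crucible_mid
There are look-alikes about, which are no part of the job. Of the things that look like the crucible, the smaller one is meant.

How it is judged:
On the way, in this order (a step that is already met when the one before it is completed fails the run):
1. the crucible stands upright on the worktop, let go (height (world z) of crucible_mid below 0.018 m and angle between crucible_mid's own z axis and vertical below 0.15 rad and contact force between the fingers and crucible below 0.1 N), for 0.2 s.
2. the cover has dropped over the pin (x of cover_hole in the frame of jig between -0.006 and 0.006 m and y of cover_hole in the frame of jig between -0.013 and 0.013 m and angle between the y axis of cover_hole and the y axis of jig, either way round below 0.17 rad and angle between cover_hole's own z axis and vertical below 0.06 rad and z of cover_hole in the frame of jig below 0.027 m), for 0.1 s.
At the end, for the whole second after the job is handed in: Cover on the pin, underside within 1.5 mm of the rim, level (3 deg), square (10 deg); platen pressed at least 4 of 5 mm; fingers bearing on the cover with over 5 N; crucible upright on the worktop, let go; bystanders within 30 mm of their places (all of step 1 and x of cover_hole in the frame of jig between -0.006 and 0.006 m and y of cover_hole in the frame of jig between -0.013 and 0.013 m and angle between the y axis of cover_hole and the y axis of jig, either way round below 0.17 rad and angle between cover_hole's own z axis and vertical below 0.06 rad and z of cover_hole in the frame of jig below 0.0215 m and value of joint platen above 0.004 m and contact force between the fingers and cover above 5 N and linear speed of crucible below 0.02 m/s and distance of each of ring_nut_mid, sample_jar_mid, grease_tin_mid from where it was at the start of the episode below 0.03 m); the arm keeps its last pose, push and grip.
It fails at once if the crucible is tipped over (angle between crucible_mid's own z axis and vertical above 0.8 rad).
It also fails if it takes over 61 s, if anything falls off the work surface, if the arm or the gripper's body presses on something with over 40 N, if the wrist force passes 120 N, or if a joint passes its speed limit or range.

ROBOT

A 6-joint arm with a two-finger parallel gripper is mounted at the origin on a cart in front of the work surface, level with it; the furniture and walls round the work are solid. World frame = base frame: x ahead of the robot, y to its left, z up, the work surface at z = 0. Lengths are in m, angles in rad, forces in N, time in s.
With the tool pointing down it reaches from about 0.375 to 0.975 m from the base axis. Payload 3.8 kg.
Tool frame: the origin (TCP) lies between the finger pads; the fingertips stand 8 mm ahead of it and the grasp point (between the pads) lies 11 mm behind it; z points along the fingers, y is the direction in which the jaws open and shut (so a half turn about z gives the same grasp; the last joint's range is limited). The gripper opens to 88 mm and grips with 3 to 60 N. Pads are 18 mm wide; open, the fingers measure 123 mm over their backs; the gripper's body (75 mm by 187 mm) begins 45 mm behind the grasp point.
Start: joints at [1.239, 0.264, 1.604, -0, 1.274, -0.037], TCP at [0.196, 0.646, 0.247] pointing down, gripper open.
Joint ranges: [-2.63, 2.63], [-0.94, 2.18], [0.31, 2.57], [-1.31, 4.45], [0, 2.66], [-2.55, 2.55]. Speed limits (rad/s): [2.57, 2.57, 3.14, 3.14, 3.14, 3.14].

INTERFACE

Orientations are given as a rotation vector (axis times angle).
In Python, from bench import manip gives the robot as it stands.
- The arm moves only by the tool move_arm, never from a script. Its argument "commands" is a list that holds one entry, the list of rows, each a list of 7 numbers: the opening, from -1 (shut) to 1 (fully open), then the shift along the tool's x, y, z in m, then the turn, a rotation vector about the tool's x, y, z in degrees. A call has exactly 8 rows; each row shifts and turns the commanded pose from where the row before left it, along the tool's axes as they then stand; what a row does not reach is not made up. A row lasts 1/10 s, in which the tool goes at most 50 mm and 8.59 degrees, less where a joint would pass 70% of its speed; a pose out of reach is approached as far as the arm can. A call is refused whole if a number of a shift passes 0.05 or a number of a turn 8.59, either way. A call with a gripper value outside its range is refused whole. The fingers move at their own pace and stop on an object; the grip force is fixed at half the most. Time passes only in rows, so rows that do not move let the fingers close, or fill a call up. It gives the time, the measured TCP pose, the force and the opening at its end, in the units of the state.
- manip.get_state(): the state, without advancing time (a new reading comes with each control period).
- manip.grab_frame(name): name is "side" or "top"; returns a dict with "image" (480x640x3 uint8, blue, green, red), "depth" (480x640 float32, m along the optical axis (not along the pixel's ray), 0 where there is no reading), "fovy" (degrees; the focal length in pixels is half the picture's height over the tangent of half this angle, whatever the lens; pixels are square), "cx", "cy" (the principal point, pixels), "rvec" (rotation vector, rad) and "tvec" (3), from world to camera coordinates, as OpenCV has them. Camera axes: x right, y down, z forward; pixel columns grow to the right and rows downward; lengths in m; the calibration is good to about 2 mm. A picture is of the moment at which its call begins.
- manip.job_done(): hands the job in, once; it reports no verdict.
The state is a dict: "time": time; "joints": joint angles; "joint_vel": joint speeds; "joint_efforts": joint torques, N m; "tcp_pos": TCP position; "eef_rot": TCP orientation; "contact_force": force on the tool from outside, world axes, zero at the start; "ft_torque": the same for the moment, N m; "gripper_width": finger opening in m.
Only numpy, scipy, OpenCV 4.12 (cv2) and the standard library are available. Lean on these libraries where they do the work, as an engineer would, in place of code of your own. Each camera call takes 0.05 s, during which the arm holds its last target.

## Working session

There is one attempt and no reset: what is moved stays moved. The work goes in short steps, Python scripts to look and compute and a tool call to move; the robot and the scene stay as the last step left them, time stands still between calls to the robot, and variables do not carry over. Pictures are saved under pics/ and viewed, and the job is handed in when it is done.

Besides the shell and the picture viewer there is one more tool, called after "Call:" by a JSON object that holds its "method" and its "body", one argument or row to a line. move_arm: Moves the arm, as the interface text tells. Its arguments: {"type":"object","properties":{"commands":{"type":"array"}},"required":["commands"]}

```bash
mkdir -p pics; ls; cat > h.py <<'E'
from bench import manip
import numpy as np, cv2, pickle
def grab(n,tag):
    f=manip.grab_frame(n); cv2.imwrite(f'pics/{tag}.png',f['image']); pickle.dump(f,open(f'pics/{tag}.pkl','wb')); return f
def K(f):
    fl=240/np.tan(np.radians(f['fovy'])/2); return fl,f['cx'],f['cy']
def cloud(f):
    fl,cx,cy=K(f); v,u=np.mgrid[0:480,0:640]; d=f['depth'].astype(float)
    P=np.stack([(u-cx)/fl*d,(v-cy)/fl*d,d],-1)
    R=cv2.Rodrigues(np.array(f['rvec'],float))[0]; t=np.array(f['tvec'],float).ravel()
    W=(P-t)@R; W[d==0]=np.nan; return W
def ray(f,u,v,z):
    fl,cx,cy=K(f); R=cv2.Rodrigues(np.array(f['rvec'],float))[0]; t=np.array(f['tvec'],float).ravel()
    C=-R.T@t; d=R.T@np.array([(u-cx)/fl,(v-cy)/fl,1]); return C+d*(z-C[2])/d[2]
def proj(f,p):
    fl,cx,cy=K(f); R=cv2.Rodrigues(np.array(f['rvec'],float))[0]; t=np.array(f['tvec'],float).ravel()
    q=R@np.array(p)+t; return q[0]/q[2]*fl+cx,q[1]/q[2]*fl+cy
def load(tag): return pickle.load(open(f'pics/{tag}.pkl','rb'))
E
python3 - <<'E'
from h import *
for n in('top','side'):
    f=grab(n,n+'0'); R=cv2.Rodrigues(np.array(f['rvec'],float))[0]
    print(n,f['fovy'],f['cx'],f['cy'],-R.T@np.array(f['tvec'],float).ravel(),R[2])
print(manip.get_state())
E
```

```text
pics
top 46.89300087502846 316.85248572270905 246.44550805642533 [ 0.40071427 -0.05688483  1.0615183 ] [ 0.15145346  0.0317788  -0.98795342]
side 52.82124418581967 328.38919068338845 242.40902920531366 [0.26382201 0.67177311 0.42718295] [ 0.32163985 -0.85042511 -0.41632312]
{'time': 0.1, 'joints': array([ 1.23912121e+00,  2.64674917e-01,  1.60523416e+00,  3.60104308e-05,
        1.27370042e+00, -3.68673555e-02]), 'joint_vel': array([-7.98420654e-04, -1.58701564e-03, -4.73844085e-04, -1.73252517e-05,
       -6.47323432e-04, -2.86582241e-04]), 'joint_efforts': array([-2.37555823e-04, -5.03623831e+01, -3.58073974e+01,  7.30199832e-02,
        2.32576753e-02, -1.03802756e-04]), 'tcp_pos': array([0.19589107, 0.64529631, 0.24551622]), 'eef_rot': array([-4.61364763e-01, -3.10712133e+00,  3.10409914e-03]), 'contact_force': array([-0.10431376,  0.84794164, -0.10682275]), 'ft_torque': array([-0.07904065, -0.00275843, -0.00870901]), 'gripper_width': 0.08818599552144635}
```

View pics/top0.png

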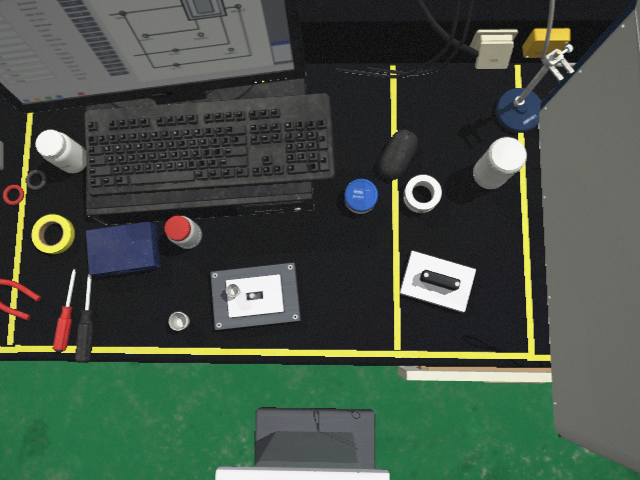

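View pics/side0.png

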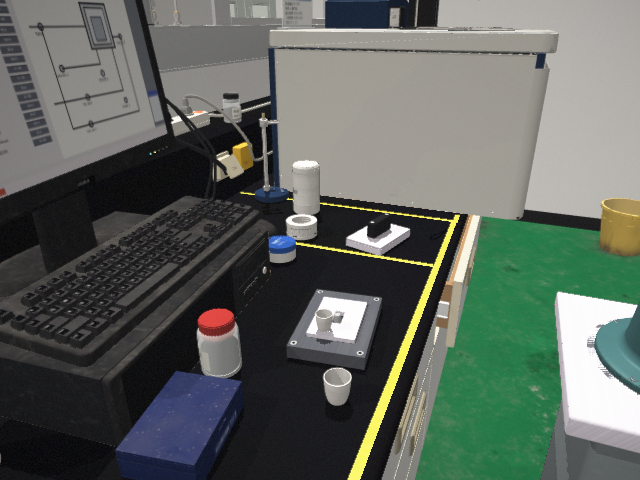

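The top view has the jig at (255,296), the crucible on it at (232,291) and the cover at (438,282). The larger decoy cup is at (178,321). I'll zoom in and measure.

```bash
python3 - <<'E'
from h import *
f=load('top0'); W=cloud(f)
im=f['image']
a=cv2.resize(im[255:335,160:310],None,fx=5,fy=5,interpolation=cv2.INTER_CUBIC); cv2.imwrite('pics/z1.png',a)
b=cv2.resize(im[245:320,390:485],None,fx=7,fy=7,interpolation=cv2.INTER_CUBIC); cv2.imwrite('pics/z2.png',b)
for n,(u,v) in dict(jig=(255,310),plat=(270,300),cup=(232,291),dec=(178,321),cov=(430,296),hand=(438,281),nut=(423,180),tin=(361,195),jar=(180,228),tab=(200,320)).items():
    print(n,np.round(np.nanmedian(W[v-1:v+2,u-1:u+2].reshape(-1,3),0),4))
s=load('side0')
c=cv2.resize(s['image'][280:410,280:390],None,fx=5,fy=4.6,interpolation=cv2.INTER_CUBIC); cv2.imwrite('pics/z3.png',c)
E
```

```text
jig [0.4386 0.0908 0.024 ]
plat [0.4574 0.0631 0.0254]
cup [0.4735 0.1349 0.0265]
dec [0.4167 0.2419 0.0013]
cov [ 0.4685 -0.2361  0.0193]
hand [ 0.4936 -0.2451  0.0527]
nut [ 0.6879 -0.2245  0.0334]
tin [ 0.6583 -0.1067  0.0326]
jar [0.5833 0.2244 0.08  ]
tab [0.4191 0.1986 0.0019]
```

View pics/z1.png

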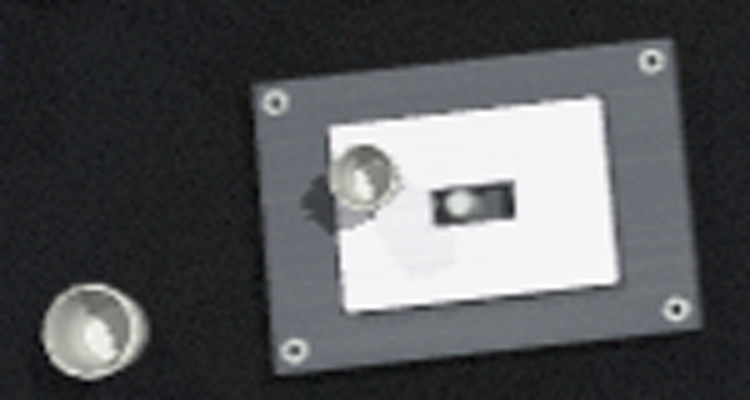

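View pics/z2.png

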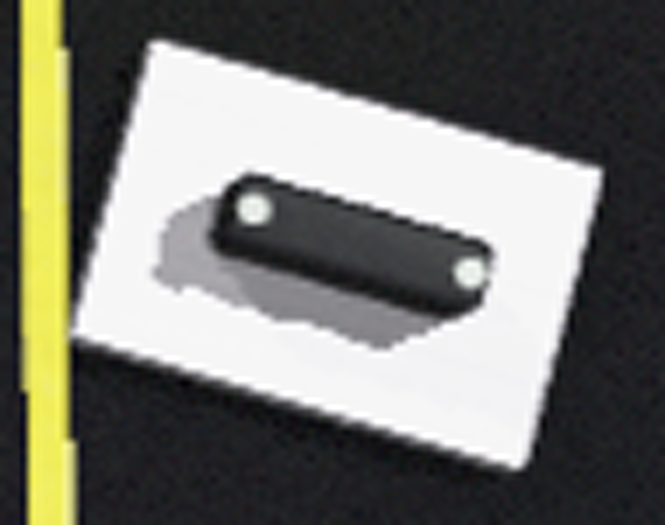

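View pics/z3.png

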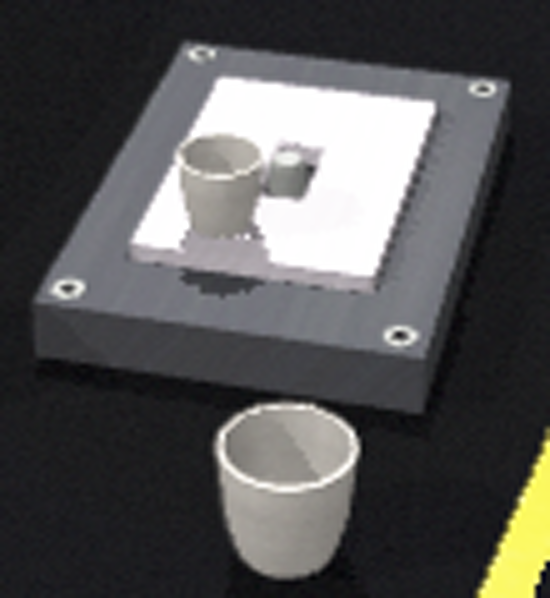

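The zoom shows the pin at about (462,203) in z1, on the +y side of the slot. The crucible rim is at (363,175) and the decoy rim at (92,331). Next I'll fit the corners.

```bash
cat > m.py <<'E'
from h import *
f=load('top0'); im=f['image']; g=cv2.cvtColor(im,cv2.COLOR_BGR2GRAY)
def quad(mask,z,sub=True):
    cs,_=cv2.findContours(mask,cv2.RETR_EXTERNAL,cv2.CHAIN_APPROX_NONE); c=max(cs,key=cv2.contourArea)
    h=cv2.convexHull(c)
    X=np.array([ray(f,p[0],p[1],z)[:2] for p in h[:,0]])
    (cx,cy),wh,a=cv2.minAreaRect((X*1000).astype(np.float32)); return cx,cy,wh,a
def roi(u0,u1,v0,v1,m):
    o=np.zeros((480,640),np.uint8); o[v0:v1,u0:u1]=m[v0:v1,u0:u1]; return o
print('platen',quad(roi(215,295,268,325,(g>150).astype(np.uint8)*255),.025))
print('jig',quad(roi(205,305,258,335,(g>60).astype(np.uint8)*255),.020))
print('cover',quad(roi(400,480,248,316,(g>110).astype(np.uint8)*255),.018))
zz=lambda p,o,s:(o[0]+(p[0]+.5)/s-.5,o[1]+(p[1]+.5)/s-.5)
o1=(160,255)
for n,p,z in [('scrTL',(275,102),.02),('scrTR',(651,61),.02),('scrBL',(295,349),.02),('scrBR',(676,309),.02),('pin',(462,203),.032),('cruc',(363,175),.051),('decoy',(91,331),.04),('slotL',(433,207),.025),('slotR',(515,200),.025)]:
    print(n,np.round(ray(f,*zz(p,o1,5),z),4))
o2=(390,245)
for n,p in [('hA',(254,209)),('hB',(471,272))]: print(n,np.round(ray(f,*zz(p,o2,7),.052),4))
E
python3 m.py
```

```text
platen (465.8220520019531, 93.12980651855469, (70.54031372070312, 104.365234375), 6.901458263397217)
jig (465.8006591796875, 92.76021575927734, (110.65784454345703, 162.1332550048828), 6.887287139892578)
cover (497.0270080566406, -250.79681396484375, (126.37394714355469, 85.4288558959961), 73.73461151123047)
scrTL [0.5039 0.1704 0.02  ]
scrTR [0.5209 0.0275 0.02  ]
scrBL [0.4111 0.159  0.02  ]
scrBR [0.4276 0.0162 0.02  ]
pin [0.4656 0.096  0.032 ]
cruc [0.4743 0.13   0.051 ]
decoy [0.4165 0.2308 0.04  ]
slotL [0.4644 0.108  0.025 ]
slotR [0.4674 0.0772 0.025 ]
hA [ 0.5055 -0.2237  0.052 ]
hB [ 0.4896 -0.2793  0.052 ]
```

```bash
cat > plan.py <<'E'
import sys
from h import *
from scipy.spatial.transform import Rotation as Rn, Slerp
def Rt(ang,):  # jaw y at world angle (deg), z down
    a=np.radians(ang); y=np.array([np.cos(a),np.sin(a),0]); z=np.array([0,0,-1.]); return Rn.from_matrix(np.stack([np.cross(y,z),y,z],1))
def state():
    s=manip.get_state(); R=Rn.from_rotvec(s['eef_rot']); y=R.as_matrix()[:,1]
    return s,np.array(s['tcp_pos']),R,np.degrees(np.arctan2(y[1],y[0]))
def plan(tgt,ang,n,grip,start=None):
    if start is None: _,p,R,_=state()
    else: p,R=start
    tgt=np.array(tgt,float); T=Rt(ang); p0=p.copy(); sl=Slerp([0,1],Rn.concatenate([R,T])); rows=[]
    for i in range(1,n+1):
        want=p0+(tgt-p0)*i/n
        d=np.round(R.inv().apply(want-p),4); r=np.round((R.inv()*sl(i/n)).as_rotvec(degrees=True),2)
        rows.append([grip,*d.tolist(),*r.tolist()]); p=p+R.apply(d); R=R*Rn.from_rotvec(r,degrees=True)
    print('['+','.join('['+','.join('%g'%x for x in r)+']' for r in rows)+']'); return p,R
def show():
    s,p,R,a=state(); print('t',s['time'],'tcp',np.round(p,4),'jaw',round(a,2),'tilt',np.round(np.degrees(np.arccos(-R.as_matrix()[2,2])),2),'F',np.round(s['contact_force'],2),'w',round(s['gripper_width'],4),'q',np.round(s['joints'],2))
E
python3 - <<'E'
from plan import *
W=cloud(load('top0'))
for x in np.arange(.38,.62,.04):
    print(round(x,2),[round(float(np.nanmax(np.where((abs(W[...,0]-x)<.02)&(abs(W[...,1]-y)<.02),W[...,2],-1))),3) for y in np.arange(.2,.46,.04)])
show()
s=plan((.4743,.130,.15),6.8,16,0.2)
E
```

```text
0.38 [0.006, 0.037, 0.007, 0.006, 0.006, 0.032, 0.03]
0.42 [0.038, 0.039, 0.005, 0.006, 0.006, 0.033, 0.027]
0.46 [0.006, 0.006, 0.006, 0.007, 0.005, 0.022, 0.024]
0.5 [0.005, 0.006, 0.041, 0.043, 0.043, 0.044, 0.018]
0.54 [0.065, 0.068, 0.043, 0.043, 0.046, 0.044, 0.006]
0.58 [0.084, 0.086, 0.043, 0.045, 0.043, 0.043, 0.022]
t 0.1 tcp [0.1959 0.6453 0.2455] jaw 73.11 tilt 0.12 F [-0.1   0.85 -0.11] w 0.0882 q [ 1.24  0.26  1.61  0.    1.27 -0.04]
[[0.2,-0.026,-0.0257,0.006,-0.01,0,4.14],[0.2,-0.0278,-0.0239,0.006,-0,0.01,4.15],[0.2,-0.0295,-0.0217,0.006,-0.01,0,4.14],[0.2,-0.0309,-0.0195,0.006,-0.01,0.01,4.15],[0.2,-0.0323,-0.0173,0.006,-0,-0,4.14],[0.2,-0.0334,-0.0149,0.006,-0.01,0,4.15],[0.2,-0.0344,-0.0124,0.006,-0.01,0.01,4.14],[0.2,-0.0353,-0.0099,0.006,-0,0,4.14],[0.2,-0.0358,-0.0073,0.006,-0.01,0,4.15],[0.2,-0.0363,-0.0048,0.006,-0.01,0.01,4.14],[0.2,-0.0366,-0.0021,0.006,-0,0,4.15],[0.2,-0.0366,0.0006,0.006,-0.01,0.01,4.14],[0.2,-0.0364,0.0032,0.0059,-0.01,-0,4.15],[0.2,-0.0362,0.0058,0.006,-0,0,4.14],[0.2,-0.0356,0.0084,0.006,-0.01,0.01,4.14],[0.2,-0.0349,0.011,0.0059,-0.01,0,4.15]]
```

Call:
{"method": "move_arm", "body": {
  "commands": [
    [[0.2,-0.026,-0.026,0.006,0,0,4.1],[0.2,-0.028,-0.024,0.006,0,0,4.1],[0.2,-0.03,-0.022,0.006,0,0,4.1],[0.2,-0.031,-0.02,0.006,0,0,4.1],[0.2,-0.032,-0.017,0.006,0,0,4.1],[0.2,-0.033,-0.015,0.006,0,0,4.1],[0.2,-0.034,-0.012,0.006,0,0,4.1],[0.2,-0.035,-0.01,0.006,0,0,4.1]]
  ]
}}

```text
time: 0.9
tcp_pos: [0.3358, 0.387, 0.1981]
eef_rot: [-1.324, -2.849, 0.001]
contact_force: [-0.2, -0.3, 0.9]
gripper_width: 0.0531
```

Call:
{"method": "move_arm", "body": {
  "commands": [
    [[0.2,-0.036,-0.007,0.006,0,0,4.1],[0.2,-0.036,-0.005,0.006,0,0,4.1],[0.2,-0.037,-0.002,0.006,0,0,4.1],[0.2,-0.037,0.001,0.006,0,0,4.1],[0.2,-0.036,0.003,0.006,0,0,4.1],[0.2,-0.036,0.006,0.006,0,0,4.1],[0.2,-0.036,0.008,0.006,0,0,4.1],[0.2,-0.035,0.011,0.006,0,0,4.1]]
  ]
}}

```text
time: 1.7
tcp_pos: [0.4775, 0.1304, 0.1502]
eef_rot: [-2.075, -2.359, 0.001]
contact_force: [0.2, 0.6, 0.3]
gripper_width: 0.053
```

```bash
python3 - <<'E'
from plan import *
show()
plan((.4743,.130,.075),6.8,8,0.2)
E
```

```text
t 1.7 tcp [0.4775 0.1304 0.1502] jaw 7.34 tilt 0.03 F [0.22 0.55 0.34] w 0.053 q [0.22 0.01 2.08 0.   1.05 0.09]
[[0.2,0,-0.0004,0.0094,-0,-0,0.07],[0.2,0,-0.0004,0.0094,-0.01,-0,0.06],[0.2,0,-0.0004,0.0094,-0,-0,0.07],[0.2,0,-0.0004,0.0094,-0,-0,0.07],[0.2,0,-0.0004,0.0094,-0.01,-0,0.07],[0.2,0,-0.0004,0.0094,-0,-0,0.06],[0.2,0,-0.0004,0.0094,-0.01,-0,0.07],[0.2,0,-0.0004,0.0094,0,-0,0.07]]
```

Call:
{"method": "move_arm", "body": {
  "commands": [
    [[0.2,0,-0.003,0.025,0,0,0.5],[0.2,0,0,0.025,0,0,0],[0.2,0,0,0.015,0,0,0],[0.2,0,0,0.01,0,0,0],[0.2,0,0,0,0,0,0],[0.2,0,0,0,0,0,0],[0.2,0,0,0,0,0,0],[0.2,0,0,0,0,0,0]]
  ]
}}

```text
time: 2.5
tcp_pos: [0.4753, 0.1318, 0.0768]
eef_rot: [2.08, 2.352, 0.003]
contact_force: [0.1, 0.6, -0.0]
gripper_width: 0.0528
```

```bash
python3 - <<'E'
from plan import *
show()
s=grab('side','side1')
cv2.imwrite('pics/s1z.png',cv2.resize(s['image'][240:400,260:420],None,fx=3.6,fy=3.6,interpolation=cv2.INTER_CUBIC))
plan((.4743,.130,.038),6.8,8,0.2)
E
```

```text
t 2.5 tcp [0.4753 0.1318 0.0768] jaw 7.02 tilt 0.12 F [ 0.07  0.58 -0.04] w 0.0528 q [ 0.22  0.1   2.14 -0.    0.9   0.1 ]
[[0.2,-0.0002,-0.0001,0.0048,0.01,-0,0.03],[0.2,-0.0002,-0.0002,0.0049,0.02,-0,0.03],[0.2,-0.0002,-0.0001,0.0048,0.01,-0,0.02],[0.2,-0.0002,-0.0002,0.0048,0.01,-0,0.03],[0.2,-0.0002,-0.0001,0.0049,0.02,-0.01,0.03],[0.2,-0.0002,-0.0001,0.0048,0.01,0,0.03],[0.2,-0.0002,-0.0002,0.0048,0.01,0,0.03],[0.2,-0.0002,-0.0001,0.0049,0.02,0,0.03]]
```

View pics/s1z.png

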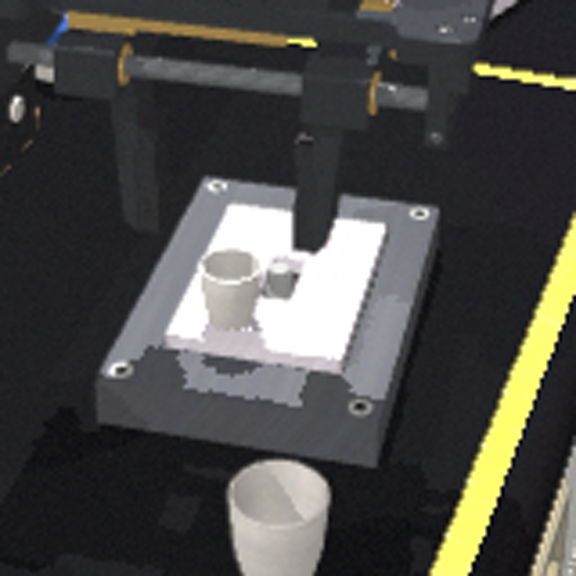

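Side view: the open fingers at (140,225) and (313,245) in the crop straddle the crucible at (232,285). Descend, then close.

Call:
{"method": "move_arm", "body": {
  "commands": [
    [[0.2,-0.001,-0.001,0.01,0,0,0],[0.2,-0.001,0,0.01,0,0,0],[0.2,0,0,0.01,0,0,0],[0.2,0,0,0.008,0,0,0],[0.2,0,0,0,0,0,0],[0.2,0,0,0,0,0,0],[-0.1,0,0,0,0,0,0],[-0.3,0,0,0,0,0,0]]
  ]
}}

```text
time: 3.35
tcp_pos: [0.4742, 0.1295, 0.0382]
eef_rot: [2.081, 2.353, 0.001]
contact_force: [0.1, -0.2, 0.1]
gripper_width: 0.0393
```

Call:
{"method": "move_arm", "body": {
  "commands": [
    [[-0.35,0,0,0,0,0,0],[-0.4,0,0,0,0,0,0],[-0.45,0,0,0,0,0,0],[-0.5,0,0,0,0,0,0],[-0.6,0,0,0,0,0,0],[-0.6,0,0,0,0,0,0],[-0.6,0,0,0,0,0,0],[-0.6,0,0,0,0,0,0]]
  ]
}}

```text
time: 4.15
tcp_pos: [0.474, 0.1294, 0.0379]
eef_rot: [2.081, 2.353, 0.001]
contact_force: [0.8, 0.3, 1.6]
gripper_width: 0.0225
```

```bash
python3 - <<'E'
from plan import *
show()
s=grab('side','side2')
cv2.imwrite('pics/s2z.png',cv2.resize(s['image'][240:400,260:420],None,fx=3.6,fy=3.6,interpolation=cv2.INTER_CUBIC))
E
```

```text
t 4.15 tcp [0.474  0.1294 0.0379] jaw 7.01 tilt 0.04 F [0.82 0.27 1.56] w 0.0225 q [ 0.22  0.15  2.17 -0.    0.82  0.09]
```

View pics/s2z.png

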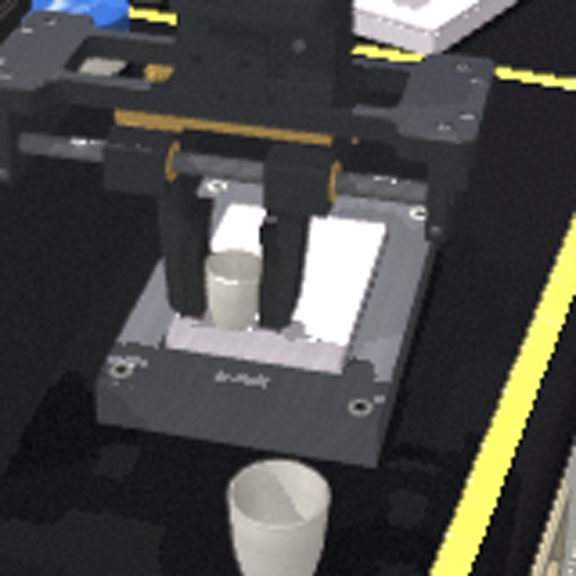

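The crucible is held upright between the fingers, 22.5 mm wide, at crop (233,290). Lift and carry.

```bash
python3 - <<'E'
from plan import *
_,p,R,_=state()
s=plan((.474,.1294,.095),7,6,-.6)
s=plan((.430,.297,.095),10,10,-.6,s)
s=plan((.430,.297,.03),10,8,-.6,s)
E
```

```text
[[-0.6,-0,0,-0.0095,0.01,-0,0],[-0.6,-0,0,-0.0095,0,-0,0],[-0.6,-0,0,-0.0095,0.01,-0,0.01],[-0.6,-0,0,-0.0095,0.01,-0,-0],[-0.6,-0,0,-0.0096,0,-0,-0],[-0.6,-0,-0,-0.0095,0.01,-0,0]]
[[-0.6,0.0172,-0.0023,0,-0,-0,-0.3],[-0.6,0.0171,-0.0023,0,-0,-0,-0.3],[-0.6,0.0172,-0.0021,0,-0,-0,-0.3],[-0.6,0.0172,-0.0021,0,-0,-0,-0.3],[-0.6,0.0173,-0.0019,0,-0,-0,-0.3],[-0.6,0.0172,-0.0019,0,-0,-0,-0.3],[-0.6,0.0172,-0.0018,0,-0,-0,-0.3],[-0.6,0.0172,-0.0017,0,-0,-0,-0.3],[-0.6,0.0173,-0.0016,0,-0,-0,-0.3],[-0.6,0.0173,-0.0015,0,-0,-0,-0.3]]
[[-0.6,-0,0,0.0081,-0,-0,0],[-0.6,-0,0,0.0082,-0,-0,0],[-0.6,-0,0,0.0081,-0,-0,0],[-0.6,-0,0,0.0081,-0,-0,0],[-0.6,-0,0,0.0082,-0,-0,0],[-0.6,-0,0,0.0081,-0,-0,0],[-0.6,-0,0,0.0081,-0,-0,0],[-0.6,-0,0,0.0081,-0,-0,0]]
```

Call:
{"method": "move_arm", "body": {
  "commands": [
    [[-0.6,0,0,-0.008,0,0,0],[-0.6,0,0,-0.01,0,0,0],[-0.6,0,0,-0.01,0,0,0],[-0.6,0,0,-0.01,0,0,0],[-0.6,0,0,-0.01,0,0,0],[-0.6,0,0,-0.01,0,0,0],[-0.6,0,0,0,0,0,0],[-0.6,0,0,0,0,0,0]]
  ]
}}

```text
time: 5.0
tcp_pos: [0.4739, 0.1294, 0.0961]
eef_rot: [2.081, 2.353, 0.001]
contact_force: [0.4, -0.3, -0.7]
gripper_width: 0.0225
```

Call:
{"method": "move_arm", "body": {
  "commands": [
    [[-0.6,0.012,-0.002,0,0,0,0],[-0.6,0.022,-0.003,0,0,0,-0.5],[-0.6,0.026,-0.003,0,0,0,-0.5],[-0.6,0.026,-0.003,0,0,0,-0.5],[-0.6,0.026,-0.003,0,0,0,-0.5],[-0.6,0.026,-0.002,0,0,0,-0.5],[-0.6,0.022,-0.002,0,0,0,-0.5],[-0.6,0.012,-0.001,0,0,0,0]]
  ]
}}

```text
time: 5.8
tcp_pos: [0.4287, 0.2986, 0.095]
eef_rot: [-2.017, -2.408, 0.002]
contact_force: [-0.2, -0.3, -1.3]
gripper_width: 0.0224
```

Call:
{"method": "move_arm", "body": {
  "commands": [
    [[-0.6,0,0,0,0,0,0],[-0.6,0,0,0.012,0,0,0],[-0.6,0,0,0.012,0,0,0],[-0.6,0,0,0.012,0,0,0],[-0.6,0,0,0.012,0,0,0],[-0.6,0,0,0.01,0,0,0],[-0.6,0,0,0,0,0,0],[-0.6,0,0,0,0,0,0]]
  ]
}}

```text
time: 6.6
tcp_pos: [0.43, 0.2966, 0.0373]
eef_rot: [-2.019, -2.406, 0.001]
contact_force: [-0.4, 0.7, -0.4]
gripper_width: 0.0224
```

```bash
python3 - <<'E'
from plan import *
show()
s=grab('side','side3')
cv2.imwrite('pics/s3.png',s['image'])
E
```

```text
t 6.6 tcp [0.43   0.2966 0.0373] jaw 9.99 tilt 0.05 F [-0.43  0.7  -0.4 ] w 0.0224 q [ 0.56  0.21  2.1  -0.    0.83  0.38]
```

View pics/s3.png

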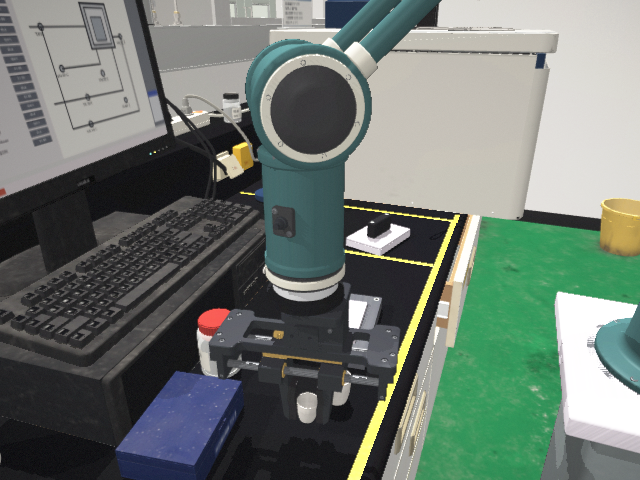

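Side view: the crucible is upright in the jaws at (307,405). The blue box at (180,425) is close under the gripper body, so I'll shift towards the robot and turn away before lowering.

Call:
{"method": "move_arm", "body": {
  "commands": [
    [[-0.6,0,-0.006,0,0,0,4],[-0.6,0.002,-0.008,0,0,0,4],[-0.6,0.002,-0.008,0,0,0,4],[-0.6,0,-0.004,0.005,0,0,4],[-0.6,0,0,0.006,0,0,0],[-0.6,0,0,0.005,0,0,0],[-0.6,0,0,0.003,0,0,0],[-0.6,0,0,0,0,0,0]]
  ]
}}

```text
time: 7.45
tcp_pos: [0.4038, 0.2986, 0.0182]
eef_rot: [-2.334, -2.103, 0.001]
contact_force: [-0.2, -0.9, -0.2]
gripper_width: 0.0227
```

```bash
python3 - <<'E'
from plan import *
show()
s=grab('side','side4')
cv2.imwrite('pics/s4z.png',cv2.resize(s['image'][320:480,180:420],None,fx=3.2,fy=3.2,interpolation=cv2.INTER_CUBIC))
E
```

```text
t 7.45 tcp [0.4038 0.2986 0.0182] jaw -5.96 tilt 0.05 F [-0.17 -0.88 -0.24] w 0.0227 q [ 0.59  0.2   2.16 -0.    0.78  0.69]
```

View pics/s4z.png

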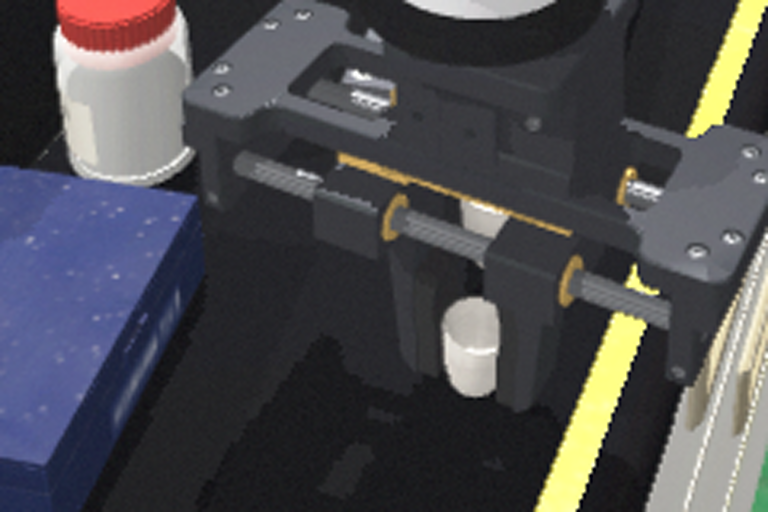

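The crucible at crop (470,345) is a few mm above the worktop, clear of the box and decoy. Ease it down.

Call:
{"method": "move_arm", "body": {
  "commands": [
    [[-0.6,0,0,0.001,0,0,0],[-0.6,0,0,0.001,0,0,0],[-0.6,0,0,0.001,0,0,0],[-0.6,0,0,0.001,0,0,0],[-0.6,0,0,0.0005,0,0,0],[-0.6,0,0,0,0,0,0],[-0.6,0,0,0,0,0,0],[-0.6,0,0,0,0,0,0]]
  ]
}}

```text
time: 8.3
tcp_pos: [0.4039, 0.2989, 0.0143]
eef_rot: [2.334, 2.102, 0.0]
contact_force: [0.6, 1.2, 0.0]
gripper_width: 0.0227
```

Call:
{"method": "move_arm", "body": {
  "commands": [
    [[-0.6,0,0,0.0005,0,0,0],[-0.6,0,0,0.0005,0,0,0],[-0.6,0,0,0.0005,0,0,0],[-0.6,0,0,0,0,0,0],[-0.6,0,0,0,0,0,0],[-0.6,0,0,0,0,0,0],[-0.6,0,0,0,0,0,0],[-0.6,0,0,0,0,0,0]]
  ]
}}

```text
time: 9.1
tcp_pos: [0.404, 0.2989, 0.0129]
eef_rot: [2.334, 2.102, 0.0]
contact_force: [-1.3, -0.4, 3.9]
gripper_width: 0.022
```

Contact, 3.9 N up. Open gradually and rise.

Call:
{"method": "move_arm", "body": {
  "commands": [
    [[-0.45,0,0,0,0,0,0],[-0.4,0,0,0,0,0,0],[-0.3,0,0,0,0,0,0],[-0.2,0,0,0,0,0,0],[-0.1,0,0,0,0,0,0],[0,0,0,0,0,0,0],[0.1,0,0,0,0,0,0],[0.1,0,0,0,0,0,0]]
  ]
}}

```text
time: 9.9
tcp_pos: [0.4039, 0.2988, 0.0127]
eef_rot: [2.334, 2.102, -0.0]
contact_force: [0.7, 0.6, -0.7]
gripper_width: 0.0484
```

Call:
{"method": "move_arm", "body": {
  "commands": [
    [[0.1,0,0,-0.005,0,0,0],[0.1,0,0,-0.01,0,0,0],[0.1,0,0,-0.02,0,0,0],[0.1,0,0,-0.03,0,0,0],[0.1,0,0,-0.04,0,0,0],[0.1,0,0,-0.04,0,0,0],[0.1,0,0,-0.03,0,0,0],[0.1,0,0,-0.01,0,0,0]]
  ]
}}

```text
time: 10.7
tcp_pos: [0.406, 0.3002, 0.2028]
eef_rot: [2.334, 2.102, 0.013]
contact_force: [0.1, 0.1, 1.1]
gripper_width: 0.0486
```

```bash
python3 - <<'E'
from plan import *
show()
s=grab('side','side5')
cv2.imwrite('pics/s5z.png',cv2.resize(s['image'][320:480,180:420],None,fx=3.2,fy=3.2,interpolation=cv2.INTER_CUBIC))
_,p,R,_=state()
s=plan((.4972,-.2512,.15),-16,16,.0)
E
```

```text
t 10.7 tcp [0.406  0.3002 0.2028] jaw -5.99 tilt 0.47 F [0.12 0.07 1.1 ] w 0.0486 q [ 0.59 -0.03  2.02  0.    1.15  0.69]
[[0,-0.0337,0.0093,0.0032,0.02,-0.02,0.63],[0,-0.0336,0.0096,0.0031,0.02,-0.02,0.62],[0,-0.0335,0.01,0.0032,0.02,-0.02,0.63],[0,-0.0333,0.0103,0.0032,0.02,-0.02,0.62],[0,-0.0333,0.0107,0.0032,0.02,-0.02,0.63],[0,-0.0331,0.0111,0.0032,0.02,-0.02,0.62],[0,-0.033,0.0115,0.0032,0.02,-0.02,0.63],[0,-0.0329,0.0118,0.0033,0.02,-0.02,0.62],[0,-0.0328,0.0121,0.0032,0.02,-0.02,0.63],[0,-0.0326,0.0125,0.0032,0.02,-0.02,0.63],[0,-0.0324,0.0129,0.0033,0.02,-0.02,0.62],[0,-0.0324,0.0133,0.0032,0.02,-0.02,0.63],[0,-0.0321,0.0135,0.0033,0.02,-0.01,0.62],[0,-0.0321,0.014,0.0032,0.02,-0.02,0.63],[0,-0.0318,0.0143,0.0033,0.02,-0.02,0.62],[0,-0.0318,0.0146,0.0033,0.02,-0.02,0.63]]
```

View pics/s5z.png

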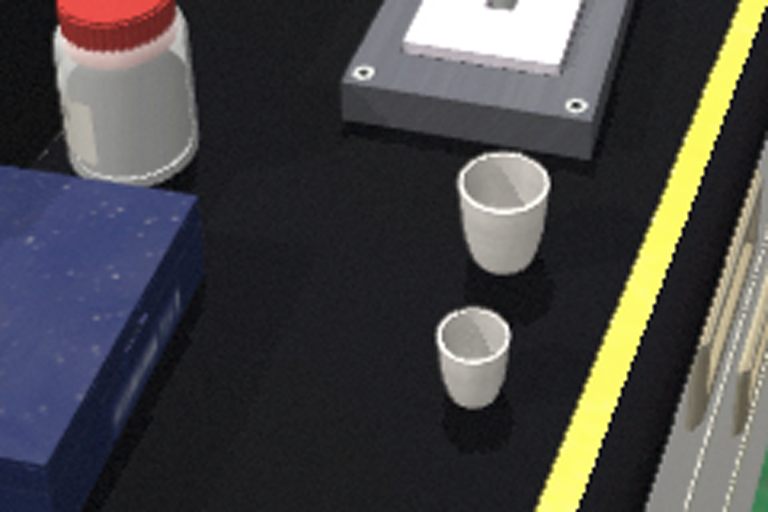

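The crucible stands upright and free at crop (473,355), with the decoy untouched at (503,210). Now to the cover.

Call:
{"method": "move_arm", "body": {
  "commands": [
    [[0,-0.034,0.009,0.003,0,0,0.6],[0,-0.034,0.01,0.003,0,0,0.6],[0,-0.033,0.01,0.003,0,0,0.6],[0,-0.033,0.01,0.003,0,0,0.6],[0,-0.033,0.011,0.003,0,0,0.6],[0,-0.033,0.011,0.003,0,0,0.6],[0,-0.033,0.012,0.003,0,0,0.6],[0,-0.033,0.012,0.003,0,0,0.6]]
  ]
}}

```text
time: 11.55
tcp_pos: [0.4494, 0.022, 0.1717]
eef_rot: [-2.419, -2.001, 0.003]
contact_force: [-0.1, 0.6, 0.1]
gripper_width: 0.044
```

Call:
{"method": "move_arm", "body": {
  "commands": [
    [[0,-0.033,0.012,0.003,0,0,0.6],[0,-0.033,0.012,0.003,0,0,0.6],[0,-0.032,0.013,0.003,0,0,0.6],[0,-0.032,0.013,0.003,0,0,0.6],[0,-0.032,0.013,0.003,0,0,0.6],[0,-0.032,0.014,0.003,0,0,0.6],[0,-0.032,0.014,0.003,0,0,0.6],[0,-0.03,0.014,0,0,0,0.6]]
  ]
}}

```text
time: 12.35
tcp_pos: [0.4944, -0.2504, 0.1499]
eef_rot: [-2.5, -1.896, 0.003]
contact_force: [0.4, -0.6, 0.1]
gripper_width: 0.044
```

Call:
{"method": "move_arm", "body": {
  "commands": [
    [[0,0,0,0,0,0,0],[0,0,0,0.02,0,0,0],[0,0,0,0.02,0,0,0],[0,0,0,0.02,0,0,0],[0,0,0,0.01,0,0,0],[0,0,0,0,0,0,0],[0,0,0,0,0,0,0],[0,0,0,0,0,0,0]]
  ]
}}

```text
time: 13.15
tcp_pos: [0.4967, -0.2498, 0.0837]
eef_rot: [2.501, 1.899, 0.001]
contact_force: [-0.3, -0.5, -0.4]
gripper_width: 0.0443
```

```bash
python3 - <<'E'
from plan import *
show()
s=plan((.4972,-.2512,.042),-16,4,.0)
s=grab('side','side6')
cv2.imwrite('pics/s6z.png',cv2.resize(s['image'][160:280,300:460],None,fx=4,fy=4,interpolation=cv2.INTER_CUBIC))
E
```

```text
t 13.15 tcp [ 0.4967 -0.2498  0.0837] jaw -15.58 tilt 0.1 F [-0.33 -0.49 -0.43] w 0.0443 q [-0.51  0.2   2.01  0.    0.93 -0.24]
[[0,-0.0003,0.0002,0.0104,0.02,0,0.11],[0,-0.0003,0.0002,0.0105,0.03,0.01,0.1],[0,-0.0003,0.0002,0.0104,0.02,0,0.11],[0,-0.0003,0.0002,0.0104,0.03,0.01,0.1]]
```

View pics/s6z.png

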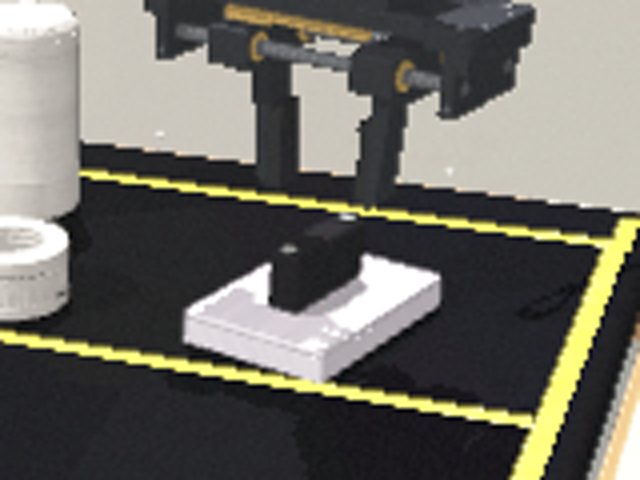

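The fingers straddle the handle (crop 275 and 370, handle at 315). Descend to TCP z of about 0.031 and grip.

Call:
{"method": "move_arm", "body": {
  "commands": [
    [[0,-0.001,0,0.013,0,0,0.4],[0,0,0,0.013,0,0,0],[0,0,0,0.013,0,0,0],[0,0,0,0.01,0,0,0],[0,0,0,0.003,0,0,0],[0,0,0,0,0,0,0],[-0.2,0,0,0,0,0,0],[-0.4,0,0,0,0,0,0]]
  ]
}}

```text
time: 14.0
tcp_pos: [0.4963, -0.2509, 0.0313]
eef_rot: [2.508, 1.89, 0.001]
contact_force: [-0.3, 0.3, -0.1]
gripper_width: 0.0303
```

Call:
{"method": "move_arm", "body": {
  "commands": [
    [[-0.5,0,0,0,0,0,0],[-0.6,0,0,0,0,0,0],[-0.8,0,0,0,0,0,0],[-1,0,0,0,0,0,0],[-1,0,0,0,0,0,0],[-1,0,0,0,0,0,0],[-1,0,0,0,0,0,0],[-1,0,0,0,0,0,0]]
  ]
}}

```text
time: 14.8
tcp_pos: [0.4966, -0.251, 0.0314]
eef_rot: [2.507, 1.89, 0.001]
contact_force: [2.6, -0.4, 5.3]
gripper_width: 0.0196
```

```bash
python3 - <<'E'
from plan import *
show()
grab('side','side7');f=grab('top','top7')
print(manip.get_state()['ft_torque'])
E
```

```text
t 14.8 tcp [ 0.4966 -0.251   0.0314] jaw -15.99 tilt 0.11 F [ 2.58 -0.41  5.31] w 0.0196 q [-0.51  0.27  2.04  0.    0.83 -0.23]
[-0.17690479 -0.35205745  0.00982956]
```

View pics/top7.png

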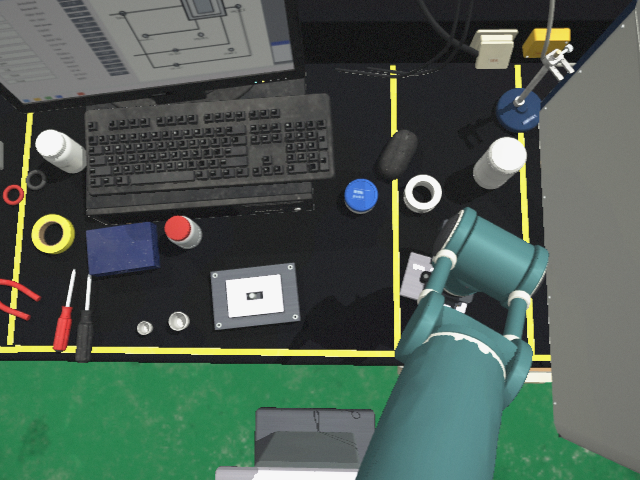

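The cover is gripped (19.6 mm). The jig is now empty, with the pin in view near (251,296). I'll re-measure the jig and pin.

```bash
python3 - <<'E'
from plan import *
f=load('top7')
cv2.imwrite('pics/z7.png',cv2.resize(f['image'][280:312,225:285],None,fx=12,fy=12,interpolation=cv2.INTER_CUBIC))
E
sed -i "s/load('top0')/load('top7')/" m.py; python3 m.py | head -2
```

```text
platen (465.97967529296875, 92.94322967529297, (71.16088104248047, 104.44621276855469), 6.934894561767578)
jig (465.8343505859375, 92.81981658935547, (111.0001220703125, 162.62745666503906), 6.887114524841309)
```

View pics/z7.png

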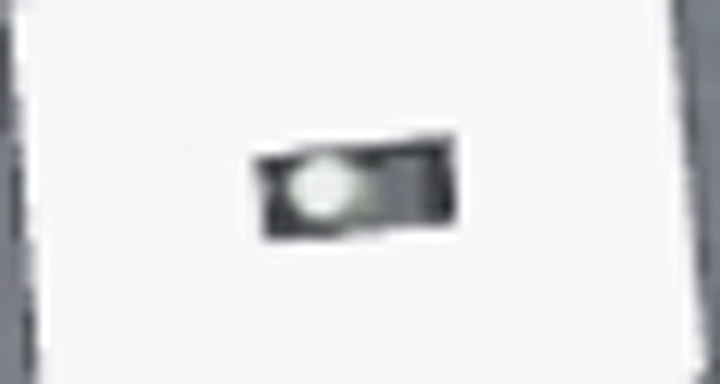

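Call:
{"method": "move_arm", "body": {
  "commands": [
    [[-1,0,0,-0.005,0,0,0],[-1,0,0,-0.01,0,0,0],[-1,0,0,-0.015,0,0,0],[-1,0,0,-0.015,0,0,0],[-1,0,0,-0.02,0,0,0],[-1,0,0,-0.02,0,0,0],[-1,0,0,-0.01,0,0,0],[-1,0,0,0,0,0,0]]
  ]
}}

```text
time: 15.7
tcp_pos: [0.4972, -0.2514, 0.1285]
eef_rot: [2.505, 1.888, 0.003]
contact_force: [0.7, -0.4, -1.1]
gripper_width: 0.0196
```

```bash
python3 - <<'E'
from plan import *
show()
s=grab('side','side8')
cv2.imwrite('pics/s8z.png',cv2.resize(s['image'][140:280,280:460],None,fx=4,fy=4,interpolation=cv2.INTER_CUBIC))
f=load('top7')
s=plan((.4656,.096,.11),6.8,16,-1)
E
```

```text
t 15.7 tcp [ 0.4972 -0.2514  0.1285] jaw -15.99 tilt 0.27 F [ 0.71 -0.36 -1.08] w 0.0196 q [-0.51  0.14  1.98 -0.    1.01 -0.23]
[[-1,0.0203,-0.0078,0.001,0.01,0,-1.42],[-1,0.0205,-0.0073,0.0011,0,0.01,-1.43],[-1,0.0207,-0.0068,0.001,0.01,0,-1.42],[-1,0.0209,-0.0063,0.001,0.01,0,-1.43],[-1,0.0209,-0.0058,0.0011,0.01,0.01,-1.42],[-1,0.0212,-0.0052,0.001,0,0,-1.43],[-1,0.0212,-0.0047,0.0011,0.01,0,-1.42],[-1,0.0214,-0.0042,0.001,0.01,0.01,-1.43],[-1,0.0215,-0.0037,0.001,0.01,0,-1.42],[-1,0.0215,-0.0031,0.0011,0,0.01,-1.43],[-1,0.0216,-0.0026,0.001,0.01,-0,-1.42],[-1,0.0217,-0.002,0.0011,0.01,0,-1.42],[-1,0.0217,-0.0015,0.001,0.01,0.01,-1.43],[-1,0.0218,-0.001,0.0011,0,-0,-1.42],[-1,0.0217,-0.0004,0.0011,0.01,0,-1.43],[-1,0.0218,0.0001,0.001,0.01,0.01,-1.42]]
```

View pics/s8z.png

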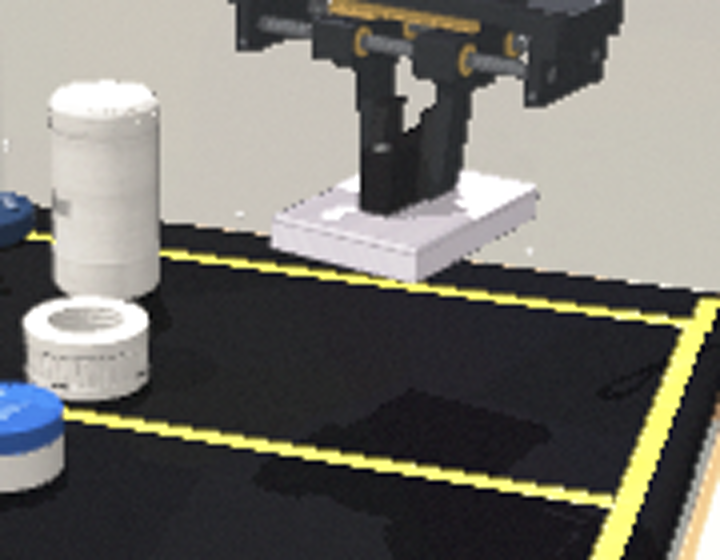

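```bash
python3 - <<'E'
from h import *
c=np.array([.4659,.0929]); a=np.radians(6.88); ex=np.array([np.cos(a),np.sin(a)]); ey=np.array([-np.sin(a),np.cos(a)])
for t in('top0','top7'):
    f=load(t); b=f['image'].astype(int).sum(2)/3
    print(b[290:302,244:262].astype(int))
for t in('top0','top7'):
    f=load(t)
    for u,v in((251.2,295.1),(252.4,295.6),(251.8,295.3)):
        p=ray(f,u,v,.032)[:2]; print(t,p,(p-c)@ex,(p-c)@ey)
# side view
s=load('side7'); cv2.imwrite('pics/z8.png',cv2.resize(s['image'][295:345,305:370],None,fx=11,fy=11,interpolation=cv2.INTER_CUBIC))
for y in(-8,0,4,8): 
    q=c+ey*y/1000; print(y,(np.array(proj(s,(q[0],q[1],.032)))-[305,295]+.5)*11-.5)
E
```

```text
[[244 244 244 244 244 244 244 244 244 244 244 244 244 244 244 244 243 240]
 [244 244 244 244 244 243 243 243 242 241 236 229 224 204 189 161 140 142]
 [243 240 236 232 212 177 152 147 142 119 103  88  74  69  62  62  59  57]
 [235 211 128  72  70  74 124 173 178 144  94  62  60  87  98 100  78  57]
 [238 220 140  65  62 134 201 219 218 196 157 121  98  99 101  98  73  56]
 [236 225 165 105  79 169 213 219 220 210 169 135 112  99  99 100  76  56]
 [238 231 174  90  66 145 203 219 219 196 152 129 113 100  98 101  76  56]
 [239 237 173  62  58  90 168 212 199 158 123 115 109 102 100 101  78  59]
 [239 239 178  66  59  61  87 105 112 105 103 102 104 110 113 118 107  99]
 [238 234 178  94  73  75  87  89  93 129 163 173 172 211 224 237 242 242]
 [238 231 229 193 187 196 233 235 227 231 233 237 244 242 244 245 245 245]
 [238 234 237 238 238 238 239 243 245 243 240 244 245 245 245 245 245 245]]
[[247 247 247 247 247 247 247 247 247 247 247 247 247 247 247 247 247 246]
 [247 247 247 247 247 247 247 247 246 246 244 242 240 225 214 184 161 161]
 [247 246 244 243 231 203 174 168 160 132 119 101
[... 564 characters left out ...]
 229 230 236 245 244 241 243 244 245 247 246 247 247 247 247]
 [247 247 247 247 247 247 247 247 247 246 246 247 247 247 247 247 247 247]]
top0 [0.4657837  0.09755155] 0.0004417458858108134 0.0046319874052089295
top0 [0.46487729 0.09527688] -0.0007306188423973027 0.0024822742799804755
top0 [0.46542348 0.09641694] -5.1793777288975104e-05 0.003548695623447276
top7 [0.4657837  0.09755155] 0.0004417458858108134 0.0046319874052089295
top7 [0.46487729 0.09527688] -0.0007306188423973027 0.0024822742799804755
top7 [0.46542348 0.09641694] -5.1793777288975104e-05 0.003548695623447276
-8 [387.44590307 163.0094797 ]
0 [374.45769564 193.95950805]
4 [367.86780947 209.66276538]
8 [361.2128064  225.52119194]
```

View pics/z8.png

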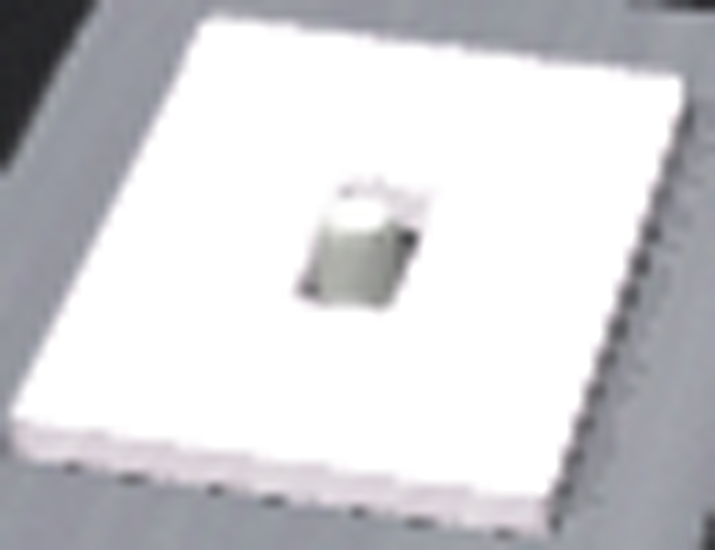

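The pin tip is at u≈251.2, v≈295 in the top view, which puts it at y ≈ +4.5 mm. The side view agrees at crop (362,212). Target TCP is (0.4655, 0.0973).

Call:
{"method": "move_arm", "body": {
  "commands": [
    [[-1,0.014,-0.006,0,0,0,-1.4],[-1,0.02,-0.007,0.001,0,0,-1.4],[-1,0.021,-0.007,0.001,0,0,-1.4],[-1,0.021,-0.006,0.001,0,0,-1.4],[-1,0.021,-0.006,0.001,0,0,-1.4],[-1,0.021,-0.005,0.001,0,0,-1.5],[-1,0.021,-0.005,0.001,0,0,-1.5],[-1,0.021,-0.004,0.001,0,0,-1.5]]
  ]
}}

```text
time: 16.55
tcp_pos: [0.4787, -0.0825, 0.117]
eef_rot: [-2.302, -2.133, 0.003]
contact_force: [0.1, 0.5, -2.9]
gripper_width: 0.0196
```

Call:
{"method": "move_arm", "body": {
  "commands": [
    [[-1,0.021,-0.004,0.001,0,0,-1.4],[-1,0.021,-0.003,0.001,0,0,-1.4],[-1,0.022,-0.003,0.001,0,0,-1.4],[-1,0.022,-0.002,0.001,0,0,-1.4],[-1,0.022,-0.002,0.001,0,0,-1.4],[-1,0.022,-0.001,0.001,0,0,-1.4],[-1,0.022,0,0.001,0,0,-1.4],[-1,0.018,0,0.001,0,0,-1.4]]
  ]
}}

```text
time: 17.35
tcp_pos: [0.4625, 0.0873, 0.1092]
eef_rot: [-2.083, -2.349, 0.003]
contact_force: [0.4, -0.7, -1.7]
gripper_width: 0.0196
```

```bash
python3 - <<'E'
from plan import *
show()
s=plan((.4655,.0973,.075),6.9,4,-1)
E
```

```text
t 17.35 tcp [0.4625 0.0873 0.1092] jaw 6.86 tilt 0.19 F [ 0.36 -0.72 -1.69] w 0.0196 q [0.13 0.01 2.16 0.   0.97 0.01]
[[-1,0.0024,0.0011,0.0085,-0.05,-0.01,-0.01],[-1,0.0024,0.001,0.0086,-0.04,-0,-0.01],[-1,0.0024,0.0011,0.0085,-0.05,-0.01,-0.01],[-1,0.0024,0.001,0.0086,-0.05,-0.01,-0.01]]
```

Call:
{"method": "move_arm", "body": {
  "commands": [
    [[-1,0.003,0.003,0.008,0,0,0],[-1,0,0,0.01,0,0,0],[-1,0,0,0.01,0,0,0],[-1,0,0,0.005,0,0,0],[-1,0,0,0,0,0,0],[-1,0,0,0,0,0,0],[-1,0,0,0,0,0,0],[-1,0,0,0,0,0,0]]
  ]
}}

```text
time: 18.15
tcp_pos: [0.4679, 0.0889, 0.0782]
eef_rot: [2.088, 2.347, 0.001]
contact_force: [0.5, -0.1, -2.2]
gripper_width: 0.0196
```

```bash
python3 - <<'E'
from plan import *
show()
s=plan((.4655,.0973,.064),6.9,4,-1)
s=grab('side','side9')
cv2.imwrite('pics/s9z.png',cv2.resize(s['image'][260:390,270:400],None,fx=4.4,fy=4.4,interpolation=cv2.INTER_CUBIC))
# expected cover top corners if centred at TCP
_,p,R,a=state(); M=R.as_matrix(); ey=M[:,0];ex=M[:,1]
for i in(1,-1):
  for j in(1,-1):
    q=p+ex*.042*i+ey*.062*j; q[2]=p[2]-.0314+.018
    print(i,j,np.round((np.array(proj(s,q))-[270,260]+.5)*4.4-.5))
E
```

```text
t 18.15 tcp [0.4679 0.0889 0.0782] jaw 6.69 tilt 0.06 F [ 0.48 -0.07 -2.15] w 0.0196 q [ 0.14  0.06  2.18 -0.    0.9   0.02]
[[-1,0.0022,-0.0003,0.0036,0.02,0,-0.05],[-1,0.0021,-0.0004,0.0035,0.01,0,-0.06],[-1,0.0022,-0.0003,0.0036,0.02,0,-0.05],[-1,0.0021,-0.0004,0.0035,0.01,0,-0.05]]
1 1 [128. 221.]
1 -1 [230.  43.]
-1 1 [392. 259.]
-1 -1 [458.  70.]
```

View pics/s9z.png

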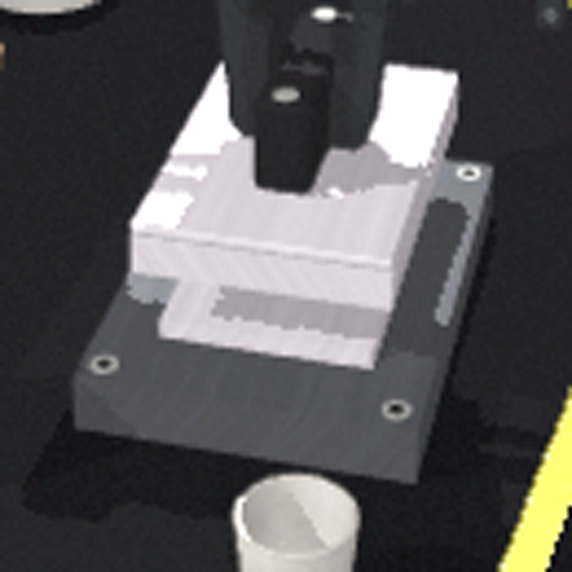

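The predicted cover corners match the picture ((132,222), (393,262), (458,72)) to about 1 mm, so the cover is centred on the TCP. Shift 8.7 mm onto the pin and lower to just above it.

Call:
{"method": "move_arm", "body": {
  "commands": [
    [[-1,0.003,-0.001,0.002,0,0,-0.2],[-1,0.003,-0.0005,0.003,0,0,0],[-1,0.0025,0,0.003,0,0,0],[-1,0,0,0.003,0,0,0],[-1,0,0,0,0,0,0],[-1,0,0,0,0,0,0],[-1,0,0,0,0,0,0],[-1,0,0,0,0,0,0]]
  ]
}}

```text
time: 19.0
tcp_pos: [0.465, 0.0973, 0.0668]
eef_rot: [2.084, 2.351, 0.0]
contact_force: [0.6, 0.5, -2.5]
gripper_width: 0.0202
```

```bash
python3 - <<'E'
from plan import *
show()
s=plan((.4655,.0973,.0575),6.9,8,-1)
E
```

```text
t 19.0 tcp [0.465  0.0973 0.0668] jaw 6.9 tilt 0.02 F [ 0.56  0.54 -2.49] w 0.0202 q [ 0.15  0.08  2.19 -0.    0.88  0.03]
[[-1,-0,0.0001,0.0012,0,-0,0],[-1,-0,0,0.0011,0,-0,0],[-1,-0,0.0001,0.0012,0.01,-0,0],[-1,-0,0.0001,0.0012,-0,-0,0],[-1,-0,0,0.0011,-0,-0,0],[-1,-0,0.0001,0.0012,0,-0,0],[-1,-0,0.0001,0.0012,0,-0,0],[-1,-0,0,0.0011,0.01,-0,0]]
```

Call:
{"method": "move_arm", "body": {
  "commands": [
    [[-1,0,0.0005,0.001,0,0,0],[-1,0,0,0.001,0,0,0],[-1,0,0,0.001,0,0,0],[-1,0,0,0.001,0,0,0],[-1,0,0,0.001,0,0,0],[-1,0,0,0,0,0,0],[-1,0,0,0,0,0,0],[-1,0,0,0,0,0,0]]
  ]
}}

```text
time: 19.8
tcp_pos: [0.4654, 0.0974, 0.0617]
eef_rot: [2.083, 2.351, 0.0]
contact_force: [-0.6, 0.5, -2.7]
gripper_width: 0.0196
```

The underside is at about 30 mm, below the pin tip, with no contact force. The hole is over the pin, so continue.

Call:
{"method": "move_arm", "body": {
  "commands": [
    [[-1,0,0,0.001,0,0,0],[-1,0,0,0.001,0,0,0],[-1,0,0,0.001,0,0,0],[-1,0,0,0.001,0,0,0],[-1,0,0,0.001,0,0,0],[-1,0,0,0,0,0,0],[-1,0,0,0,0,0,0],[-1,0,0,0,0,0,0]]
  ]
}}

```text
time: 20.6
tcp_pos: [0.4657, 0.0973, 0.0568]
eef_rot: [2.083, 2.351, 0.001]
contact_force: [2.0, -0.8, -2.8]
gripper_width: 0.0197
```

Call:
{"method": "move_arm", "body": {
  "commands": [
    [[-1,0,0,0.0005,0,0,0],[-1,0,0,0.0005,0,0,0],[-1,0,0,0.0005,0,0,0],[-1,0,0,0.0005,0,0,0],[-1,0,0,0.0005,0,0,0],[-1,0,0,0.0005,0,0,0],[-1,0,0,0,0,0,0],[-1,0,0,0,0,0,0]]
  ]
}}

```text
time: 21.4
tcp_pos: [0.4657, 0.0974, 0.054]
eef_rot: [2.083, 2.351, 0.001]
contact_force: [0.8, -1.3, 5.9]
gripper_width: 0.0194
```

Springs engaged. Press further.

Call:
{"method": "move_arm", "body": {
  "commands": [
    [[-1,0,0,0.0005,0,0,0],[-1,0,0,0.0005,0,0,0],[-1,0,0,0.0005,0,0,0],[-1,0,0,0.0005,0,0,0],[-1,0,0,0.0005,0,0,0],[-1,0,0,0.0005,0,0,0],[-1,0,0,0,0,0,0],[-1,0,0,0,0,0,0]]
  ]
}}

```text
time: 22.2
tcp_pos: [0.4657, 0.0974, 0.0514]
eef_rot: [2.083, 2.351, 0.001]
contact_force: [-0.3, -1.9, 7.6]
gripper_width: 0.0196
```

```bash
python3 - <<'E'
from plan import *
show()
E
```

```text
t 22.2 tcp [0.4657 0.0974 0.0514] jaw 6.91 tilt 0.04 F [-0.32 -1.94  7.64] w 0.0196 q [ 0.15  0.1   2.19 -0.    0.84  0.03]
```

Call:
{"method": "move_arm", "body": {
  "commands": [
    [[-1,0,0,0.0005,0,0,0],[-1,0,0,0.0005,0,0,0],[-1,0,0,0,0,0,0],[-1,0,0,0,0,0,0],[-1,0,0,0,0,0,0],[-1,0,0,0,0,0,0],[-1,0,0,0,0,0,0],[-1,0,0,0,0,0,0]]
  ]
}}

```text
time: 23.0
tcp_pos: [0.4657, 0.0974, 0.0514]
eef_rot: [2.083, 2.351, 0.0]
contact_force: [-4.5, -2.1, 16.0]
gripper_width: 0.0197
```

The TCP stopped at 0.0514 while the force rose to 16 N, so the cover is on the stop. Visual check.

```bash
python3 - <<'E'
from plan import *
show()
s=grab('side','side10'); f=grab('top','top10')
cv2.imwrite('pics/s10z.png',cv2.resize(s['image'][200:460,180:440],None,fx=2.3,fy=2.3,interpolation=cv2.INTER_CUBIC))
show()
E
```

```text
t 23.0 tcp [0.4657 0.0974 0.0514] jaw 6.92 tilt 0.02 F [-4.52 -2.14 16.03] w 0.0197 q [ 0.15  0.1   2.19 -0.    0.84  0.03]
t 23.1 tcp [0.4657 0.0973 0.0514] jaw 6.91 tilt 0.02 F [-3.75 -3.35 17.47] w 0.0201 q [ 0.15  0.1   2.19 -0.    0.84  0.03]
```

View pics/s10z.png

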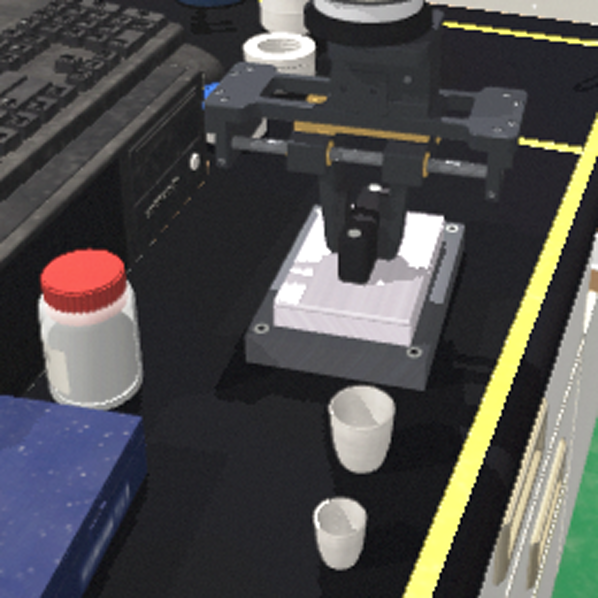

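View pics/top10.png

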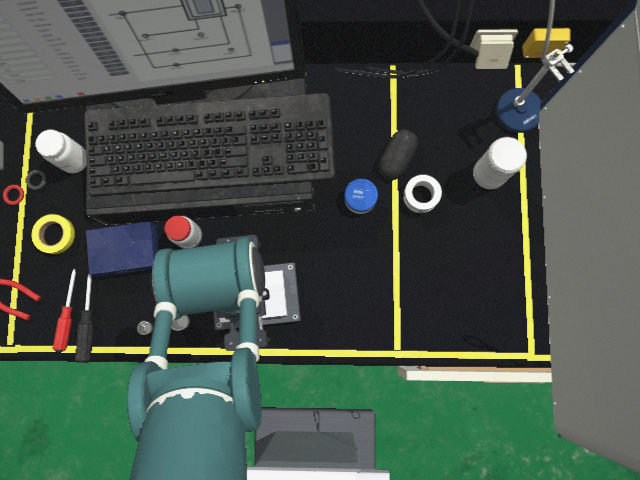

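The cover sits flush and square on the jig (crop 345,300). The crucible is upright at (340,532), and the nut, tin and jar are where they were.

```bash
python3 -c "
from bench import manip
print(manip.job_done()); s=manip.get_state(); print(s['time'],s['tcp_pos'],s['contact_force'])"
```

```text
the job is handed in; nothing more can be done
None
the job is handed in; nothing more can be done
```

The job is handed in. The crucible is off the jig, and the cover is on the pin and still held pressed down; the interface gave no verdict.

- **Crucible:** it stands upright and let go at about (0.404, 0.299) on the free worktop. The larger look-alike cup looked unmoved.
- **Cover:** I read the pin at about y = +4.5 mm from the top view, and the side view agreed. The cover dropped over the pin first time, so no sliding search was needed.
- **Pressing:** the TCP stopped at z = 0.0514, which puts the cover's underside about 20 mm above the worktop, level with the rim. The upward force then rose from 7.6 N to about 17 N with no further travel, so the platen is on its stop.
- **Last checks (t = 23.1 s):** the tool was level (0.02° tilt). The cover was square to the jig within about 0.1°, going by the jaw angle. In the last pictures the crucible was still upright and the ring nut, tin and jar looked unmoved, though I did not re-measure them.
- **Disagreement:** my first pin estimate from the top view was about +3 mm. I corrected it to +4.5 mm before placing the cover.

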